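Drop the washed wheel bearings out of the drip hopper

TASK

Draw the slide bolt on the drip hopper, swing its trap-door bottom open with the side lever so that all three wheel bearings drop into the tray below, then swing the door fully shut again and push the bolt fully home so the door is latched. Leave the bearings in the tray and do not shift the tray or the other things on the bench.

Things in the scene. Friction and masses are not known exactly. Their poses are not given: they have to be found in the camera images.
- hopper: Grey open-topped box on four dark legs, fixed to the bench; box 150 x 150 mm, walls 170 to 260 mm above the bench, bottom a trap door; stand 158 mm in x, 206 in y. Origin: on the bench under the box's centre; z up. Its -x face is the front, towards the robot; the bolt runs 39 mm ahead of it; the door's lever is on its -y side.
- gate (a joint): Trap-door angle in rad: 0 shut, 1.05 fully open (end stops). Hinge along the hopper's y at the lower front edge. Opening lowers the 140 mm plate's back edge to about 45 mm above the bench: a chute towards hopper +x; the bearings slide off at 0.5 to 1.05. The hinge is stiff: the door, loaded or not, stays where it is left; the handle needs up to 15 N. Locked while the bolt is home.
- gate_hinge (a point): Fixed point on the door's hinge axis, level with the handle's middle along y, 165 mm above the bench; the handle circles it in a vertical plane square to the hopper's y.
- gate_handle (a point): Middle of the lever's handle, a black bar of 16 mm diameter along the hopper's y, about 60 mm of it free; the lever's flat arm is 40 mm nearer the box. It is 105 mm from the hinge axis: door shut, 74 mm ahead (hopper -x) and 74 mm above it; opening swings it up and back (hopper +x), at full open 27 mm behind and 101 mm above. Moves with the door.
- bolt (a joint): Slide bolt position in m: 0 fully home (its tip crosses behind the lever arm and locks the door shut), 0.045 fully drawn (end stops). It grows towards the hopper's +y; from 0.030 the lever is free. Stays where it is left; about 3 N of friction. It can go home across the lever only when the door is shut (below about 0.03 rad).
- bolt_grip (a point): Grip point on the bolt's upright steel tab, 17 mm below its top, about 263 mm above the bench. The tab is a plate 30 mm along the hopper's x, 12 mm along y, 48 mm tall, on a 10 mm round bolt; the bolt's guides beside it reach only 239 mm above the bench. Moves with the bolt.
- tray: Loose steel tray on the bench under the hopper, sticking out behind it: 250 mm along x, 160 mm along y, 50 mm tall, walls 4 mm, 1.2 kg. Origin: centre of its underside; axes parallel to the hopper's.
- bearing_a: One of three steel wheel bearings in the hopper: a flat disc 60 mm across, 26 mm thick, about 0.25 kg, with a dark bore in the middle. Origin: centre of its underside; z is the disc's axis.
- bearing_b: One of three steel wheel bearings in the hopper: a flat disc 60 mm across, 26 mm thick, about 0.25 kg, with a dark bore in the middle. Origin: centre of its underside; z is the disc's axis.
- bearing_c: One of three steel wheel bearings in the hopper: a flat disc 60 mm across, 26 mm thick, about 0.25 kg, with a dark bore in the middle. Origin: centre of its underside; z is the disc's axis.
- oil_can: Bystander: standing can, 66 mm across, 150 mm tall. Origin: centre of its underside.
- grease_jar: Bystander: standing jar, 80 mm across, 90 mm tall. Origin: centre of its underside.
- mallet: Bystander: hammer lying on the bench along its own x.
- wheel_wrench: Bystander: wrench lying on the bench along its own x.
There are look-alikes about, which are no part of the job. What is shaped like the bearing_a but orange is not meant. What is shaped like the bearing_c but pink is not meant.

How it is judged:
On the way, in this order (a step that is already met when the one before it is completed fails the run):
1. the bolt is drawn clear of the lever (at least 25 mm), the door still shut (value of joint bolt above 0.025 m and value of joint gate below 0.1 rad), for 0.1 s.
2. the door is swung open (at least 0.5 rad) and all three bearings lie in the tray (value of joint gate above 0.5 rad and x of bearing_a in the frame of tray between -0.121 and 0.121 m and y of bearing_a in the frame of tray between -0.076 and 0.076 m and z of bearing_a in the frame of tray between -0.005 and 0.075 m and x of bearing_b in the frame of tray between -0.121 and 0.121 m and y of bearing_b in the frame of tray between -0.076 and 0.076 m and z of bearing_b in the frame of tray between -0.005 and 0.075 m and x of bearing_c in the frame of tray between -0.121 and 0.121 m and y of bearing_c in the frame of tray between -0.076 and 0.076 m and z of bearing_c in the frame of tray between -0.005 and 0.075 m), for 0.2 s.
3. the door is swung shut again (below 0.05 rad) with the bolt still drawn (value of joint gate below 0.05 rad and value of joint bolt above 0.02 m), for 0.1 s.
At the end, for the whole second after the job is handed in: The door is shut (within 0.05 rad), the bolt is home (within 10 mm of its stop), and all three bearings lie at rest inside the tray's walls (undersides' centres less than 75 mm above its bottom) (value of joint gate below 0.05 rad and value of joint bolt below 0.01 m and x of bearing_a in the frame of tray between -0.121 and 0.121 m and y of bearing_a in the frame of tray between -0.076 and 0.076 m and z of bearing_a in the frame of tray between -0.005 and 0.075 m and x of bearing_b in the frame of tray between -0.121 and 0.121 m and y of bearing_b in the frame of tray between -0.076 and 0.076 m and z of bearing_b in the frame of tray between -0.005 and 0.075 m and x of bearing_c in the frame of tray between -0.121 and 0.121 m and y of bearing_c in the frame of tray between -0.076 and 0.076 m and z of bearing_c in the frame of tray between -0.005 and 0.075 m and linear speed of each of bearing_a, bearing_b, bearing_c below 0.03 m/s); the robot touches nothing.
It fails at once if the oil can is shifted by more than 30 mm (distance of oil_can from where it was at the start of the episode above 0.03 m).
It fails at once if the grease jar is shifted by more than 30 mm (distance of grease_jar from where it was at the start of the episode above 0.03 m).
It fails at once if the mallet is shifted by more than 30 mm (distance of mallet from where it was at the start of the episode above 0.03 m).
It fails at once if the wheel wrench is shifted by more than 30 mm (distance of wheel_wrench from where it was at the start of the episode above 0.03 m).
It fails at once if the tray is shifted by more than 30 mm (distance of tray from where it was at the start of the episode above 0.03 m).
It also fails if it takes over 72 s, if anything falls off the work surface, if the arm or the gripper's body presses on something with over 40 N, if the wrist force passes 120 N, or if a joint passes its speed limit or range.

ROBOT

A 7-joint arm with a two-finger parallel gripper is mounted at the origin on the work surface. World frame = base frame: x ahead of the robot, y to its left, z up, the work surface at z = 0. Lengths are in m, angles in rad, forces in N, time in s.
With the tool pointing down it reaches from about 0.425 to 0.925 m from the base axis. Payload 6.8 kg.
Tool frame: the origin (TCP) lies midway between the tips of the shut fingers; the grasp point (between the pads) lies r.tcp_to_grasp behind it (r.tcp_to_grasp is the distance from the TCP to the grasp point, in m); z points along the fingers, y is the line along which they close (so a half turn about z gives the same grasp; the last joint's range is limited). The gripper opens to 88 mm and grips with 3 to 60 N. Pads are 20 mm wide; open, the fingers measure 115 mm over their backs; the gripper's body (75 mm by 178 mm) begins 61 mm behind the grasp point.
Start: joints at [-1.224, 0.477, 0.022, 1.555, -0.011, 1.109, -0.083], TCP at [0.297, 0.606, 0.223] pointing down, gripper open.
Joint ranges: [-2.96, 2.96], [-0.34, 2.1], [-1.41, 1.46], [0.24, 2.44], [-1.37, 4.51], [0.17, 1.92], [-2.96, 2.96]. Speed limits (rad/s): [2.39, 2.39, 3.14, 3.14, 3.14, 3.14, 3.14].

INTERFACE

Orientations are given as a unit quaternion [x, y, z, w].
In Python, from bench import r gives the robot as it stands. The module is installed in compiled form; this text tells all that it offers.
- The arm moves only by the tool step_arm, never from a script. Its argument "moves" is a list of rows, each a list of 3 entries, a list of its own where there are three numbers: the shift along the tool's x, y, z normalised to -1 to 1, where 1 is 0.12 m, then the turn, a rotation vector about the tool's x, y, z normalised to -1 to 1, where 1 is 2 pi rad, then the opening, from 0 (shut) to 1 (fully open). In form: [[[x, y, z], [rx, ry, rz], gripper], ...]. A call has exactly 10 rows; each row is the pose to reach, as a shift and turn from the pose commanded when the call began, along the tool's axes at that moment, turning the shorter way round; what a row does not reach only later rows make up. A row lasts 1/12 s, in which the tool goes at most 41.7 mm and 7.16 degrees, less where a joint would pass 70% of its speed; a pose out of reach is approached as far as the arm can. A call with a number of a shift or a turn outside -1 to 1 is refused whole. A call with a gripper value outside its range is refused whole. The fingers move at their own pace and stop on an object; the grip force is fixed at half the most. Time passes only in rows, so rows that repeat a pose let the fingers close, or fill a call up. It gives the time, the measured TCP pose, the force, the opening and the grip force at its end, in the units of the state.
- r.read_state(): the state, without advancing time (a new reading comes with each control period).
- r.grab_frame(name): name is "scene" or "top" or "wrist"; returns (picture, depth): 384x512x3 uint8, red, green, blue; 384x512 float32, m along the optical axis (not along the pixel's ray), 0 where there is no reading.
- r.calibration(name): a dict with "camera_matrix" (3x3 intrinsics, pixels), "R" (3x3) and "t" (3): a world point X has camera coordinates R X + t. Camera axes: x right, y down, z forward; pixel columns grow to the right and rows downward; lengths in m; the calibration is good to about 2 mm. A picture is of the moment at which its call begins: read the wrist's pose just before it. calibration takes no time and is no camera call; for the wrist camera it gives the pose at the moment of the call.
- r.close_job(): hands the job in; it is judged then, once.
Trained networks look in the newest picture that a camera, given by its name, has taken for a name from the list of things; names that differ only in an ending like _2 or _b are one class to them, and where a whole thing is asked for, a point or a joint stands for the part that bears it (a point fixed in the world has none). Each returns a list of dicts, best first, with "score" (0 to 1); they miss things now and then, are a little off and sometimes report something else, mostly with a low value. They report only what shows in the picture. A call takes as long as a camera call. They do not tell look-alikes from the thing itself.
- r.boxes_of(camera, label): "extent" ([left, top, width, height] in pixels, round what is visible of it).
- r.outline_of(camera, label): "region" (384x512 bool, what is visible of it) and "extent" ([left, top, width, height] in pixels, round what is visible of it).
The state is a dict: "time": time; "q": joint angles; "qvel": joint speeds; "joint_efforts": joint torques, N m; "eef_pos": TCP position; "tcp_rot": TCP orientation; "wrist_force": force on the tool from outside, world axes, zero at the start; "ft_torque": the same for the moment, N m; "finger_gap": finger opening in m; "grasp_force": force on a finger pad.
Only numpy, scipy, OpenCV 4.12 (cv2) and the standard library are available. Lean on these libraries where they do the work, as an engineer would, in place of code of your own. Each camera call takes 0.05 s, during which the arm holds its last target. There are 200 camera calls.

## Working session

There is one attempt and no reset: what is moved stays moved. The work goes in short steps, Python scripts to look and compute and a tool call to move; the robot and the scene stay as the last step left them, time stands still between calls to the robot, and variables do not carry over. Pictures are saved under pics/ and viewed, at most 10 in all, crops included, and the job is handed in when it is done.

Besides the shell and the picture viewer there is one more tool, called after "Emit:" as name(argument=value, ...) on one line, values as JSON. step_arm: Moves the arm, as the interface text tells. Scaled input: -1 to 1 covers 0.12 m each way for a shift and 2 pi rad each way for a turn. Its arguments: {"type":"object","properties":{"moves":{"type":"array","items":{"type":"array"}}},"required":["moves"]}

```bash
mkdir -p pics; cat > h.py <<'E'
import numpy as np, cv2
from bench import r
from scipy.spatial.transform import Rotation as Ro
def pts(cam,depth):
    c=r.calibration(cam);K=c["camera_matrix"];v,u=np.mgrid[:384,:512]
    P=np.stack([(u-K[0][2])/K[0][0]*depth,(v-K[1][2])/K[1][1]*depth,depth],-1)
    return (P-np.array(c["t"]))@np.array(c["R"])
def save(n,im): cv2.imwrite("pics/"+n+".png",im[:,:,::-1])
E
python3 - <<'E'
from h import *
s=r.read_state();print(s,r.tcp_to_grasp)
for c in("scene","top"):
    im,d=r.grab_frame(c);save(c,im);np.save(c,pts(c,d))
    for l in("bolt_grip","gate_handle","hopper","tray"):
        print(c,l,[(np.round(b["extent"]),round(b["score"],2)) for b in r.boxes_of(c,l)][:3])
E
```

```text
{'time': 0.0, 'q': array([-1.22411472,  0.47778603,  0.0223677 ,  1.55640529, -0.0115054 ,
        1.10925848, -0.08309186]), 'qvel': array([ 4.95865431e-04,  1.46740542e-04,  7.53344485e-05, -5.15693689e-04,
        3.86910962e-04, -1.05003364e-03,  1.54801888e-03]), 'joint_efforts': array([-1.15634259e-03, -5.82851279e+01,  1.53353669e+00, -2.72610980e+01,
       -5.44594636e-02,  1.69049628e-02,  1.54363852e-04]), 'eef_pos': array([0.29628061, 0.60586814, 0.22171117]), 'tcp_rot': array([ 2.25434737e-01,  9.74257888e-01, -8.54704909e-04, -1.28413732e-04]), 'wrist_force': array([-0.68493328,  0.43688828, -0.65243206]), 'ft_torque': array([ 0.04341155, -0.04826124,  0.0050822 ]), 'grasp_force': 0.0, 'finger_gap': 0.08762934335484447} 0.0187
scene bolt_grip [(array([202., 172.,  80.,  19.]), 0.78)]
scene gate_handle [(array([178., 175., 100.,  59.]), 0.82)]
scene hopper [(array([178., 166., 122., 123.]), 0.64)]
scene tray [(array([225., 251.,  67.,  68.]), 0.81)]
top bolt_grip [(array([240., 168.,  67.,  25.]), 0.55)]
top gate_handle [(array([258., 126.,  71.,  81.]), 0.71)]
top hopper [(array([237., 114.,  91.,  92.]), 0.6)]
top tray [(array([248., 110.,  64.,  78.]), 0.83)]
```

```bash
python3 - <<'E'
import cv2,numpy as np
a=cv2.imread("pics/scene.png");b=cv2.imread("pics/top.png")
A=cv2.resize(a,(800,600))
B=cv2.resize(b,(800,600))
cv2.imwrite("pics/scene2.png",A);cv2.imwrite("pics/top2.png",B)
c=np.hstack([cv2.resize(a[150:300,150:320],None,fx=2.4,fy=4*.6),cv2.resize(b[95:215,220:340],None,fx=3,fy=3)[:360]])
cv2.imwrite("pics/crop.png",c)
E
```

```text
(no output)
```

View pics/scene2.png

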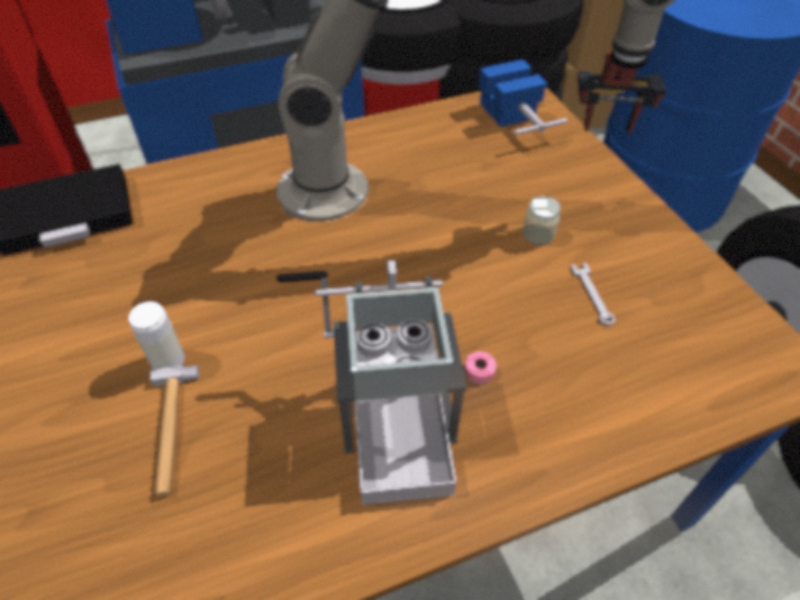

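View pics/top2.png

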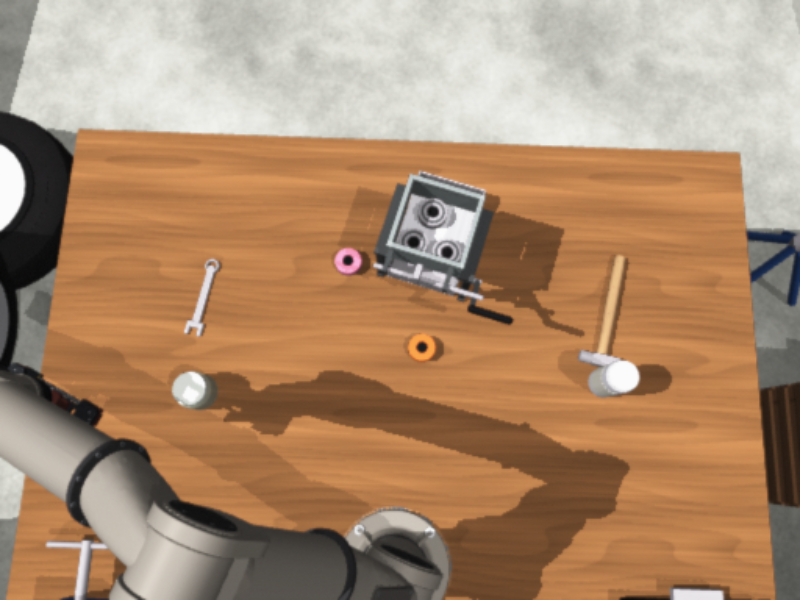

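View pics/crop.png

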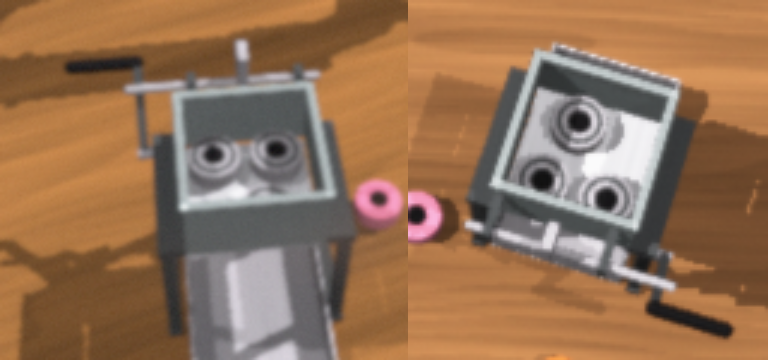

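The hopper is at about (435,230) in the top view at 800x600. The three grey bearings in it are at (433,211), (413,241) and (447,252). The look-alikes are the pink ring at (347,260) and the orange one at (422,347), both on the bench. The bolt tab is at about (415,270), and the black lever handle at (490,313). The crop confirms that the tab stands up from the bolt between its guides.

```bash
python3 - <<'E'
from h import *
P=np.load("top.npy");S=np.load("scene.npy")
def near(P,c,rad,z0,z1):
    return P[(np.hypot(P[...,0]-c[0],P[...,1]-c[1])<rad)&(P[...,2]>z0)&(P[...,2]<z1)]
c=P[142,275];print("c",c)
for n,Q in(("top",P),("scene",S)):
    a=near(Q,c,.3,.252,.268)
    a=a[:,:2]
    print(n,len(a),cv2.minAreaRect(a.astype(np.float32)[np.hypot(*(a-np.median(a,0)).T)<.12]))
    b=near(Q,c,.3,.2685,.30);print(" tab top",len(b),b.mean(0),b.min(0),b.max(0))
im=cv2.imread("pics/top.png").astype(int)
for n,Q in(("top",P),("scene",S)):
    im=cv2.imread(f"pics/{n}.png").astype(int)
    m=(im.max(-1)<45)&(Q[...,2]>.2)&(Q[...,2]<.28)&(np.hypot(Q[...,0]-c[0],Q[...,1]-c[1])<.25)
    h=Q[m];print(n,"handle",len(h),h.mean(0),h.min(0),h.max(0))
    if len(h)>5: print(cv2.minAreaRect(h[:,:2].astype(np.float32)))
E
```

```text
c [ 0.69551006 -0.051272    0.19844179]
top 621 ((0.6648315787315369, -0.05608268827199936), (0.15527434647083282, 0.19125844538211823), 74.54257202148438)
 tab top 43 [ 0.5692017  -0.02648024  0.27864945] [ 0.55647319 -0.03572366  0.26868148] [ 0.58500128 -0.01843178  0.28437859]
scene 872 ((0.6682430505752563, -0.055265530943870544), (0.15568214654922485, 0.18132969737052917), 74.60676574707031)
 tab top 54 [ 0.57409043 -0.0265284   0.27782631] [ 0.55679916 -0.03424136  0.26855788] [ 0.58773248 -0.01735913  0.28280884]
top handle 91 [ 0.50577101 -0.15441858  0.24431078] [ 0.49017339 -0.19763185  0.20057176] [0.65033331 0.04240029 0.25245967]
((0.5726364254951477, -0.0930919349193573), (0.2546137869358063, 0.09437943994998932), 65.98571014404297)
scene handle 84 [ 0.50486722 -0.1663053   0.24484797] [ 0.4945096  -0.20057163  0.23985285] [ 0.51709252 -0.13137295  0.24942867]
((0.5046494603157043, -0.16528674960136414), (0.07102341949939728, 0.00802933145314455), 74.41712951660156)
```

```bash
cat >> h.py <<'E'
def go(p,yaw=None,tilt=None):
    "shift and turn to world TCP p, tool down with tool y at yaw (deg)"
    s=r.read_state();R=Ro.from_quat(s["tcp_rot"])
    d=R.inv().apply(np.array(p)-s["eef_pos"])/.12
    t=np.zeros(3)
    if yaw is not None:
        a=np.radians(yaw);y=np.array([np.cos(a),np.sin(a),0]);z=np.array([0,0,-1.]);x=np.cross(y,z)
        t=(R.inv()*Ro.from_matrix(np.c_[x,y,z])).as_rotvec()/2/np.pi
    print("shift",d.round(3),"turn",t.round(4),"pos",s["eef_pos"].round(4),"t",round(s["time"],2))
E
python3 -c "
from h import *
go([.5715,-.0265,.33],74.5)"
```

```text
shift [-4.375 -3.731 -0.895] turn [-0.     -0.     -0.0293] pos [0.2965 0.6064 0.2226] t 0.5
```

Emit:
step_arm(moves=[[[0, 0, -0.3], [0, 0, -0.01], 1], [[0, 0, -0.6], [0, 0, -0.02], 1], [[0, 0, -0.9], [0, 0, -0.03], 1], [[-0.2, -0.2, -1], [0, 0, -0.03], 1], [[-0.4, -0.4, -1], [0, 0, -0.03], 1], [[-0.6, -0.6, -1], [0, 0, -0.03], 1], [[-0.8, -0.8, -1], [0, 0, -0.03], 1], [[-0.9, -0.9, -1], [0, 0, -0.03], 1], [[-1, -1, -1], [0, 0, -0.03], 1], [[-1, -1, -1], [0, 0, -0.03], 1]])

```text
time: 1.33
eef_pos: [0.3534, 0.4433, 0.3431]
tcp_rot: [0.135, 0.991, -0.0, 0.0]
wrist_force: [0.3, -0.1, 0.2]
finger_gap: 0.0877
grasp_force: 0.0
```

Emit:
step_arm(moves=[[[-0.15, -0.2, 0], [0, 0, 0], 1], [[-0.3, -0.4, 0], [0, 0, 0], 1], [[-0.45, -0.6, 0], [0, 0, 0], 1], [[-0.6, -0.8, 0], [0, 0, 0], 1], [[-0.75, -1, 0], [0, 0, 0], 1], [[-0.85, -1, 0], [0, 0, 0], 1], [[-0.85, -1, 0], [0, 0, 0], 1], [[-0.85, -1, 0], [0, 0, 0], 1], [[-0.85, -1, 0], [0, 0, 0], 1], [[-0.85, -1, 0], [0, 0, 0], 1]])

```text
time: 2.17
eef_pos: [0.4173, 0.3053, 0.3424]
tcp_rot: [0.131, 0.991, -0.0, -0.0]
wrist_force: [0.7, 0.3, -0.3]
finger_gap: 0.088
grasp_force: 0.0
```

Emit:
step_arm(moves=[[[-0.2, -0.2, 0], [0, 0, 0], 1], [[-0.4, -0.4, 0], [0, 0, 0], 1], [[-0.6, -0.6, 0], [0, 0, 0], 1], [[-0.8, -0.8, 0], [0, 0, 0], 1], [[-0.9, -1, 0], [0, 0, 0], 1], [[-0.9, -1, 0], [0, 0, 0], 1], [[-0.9, -1, 0], [0, 0, 0], 1], [[-0.9, -1, 0], [0, 0, 0], 1], [[-0.9, -1, 0], [0, 0, 0], 1], [[-0.9, -1, 0], [0, 0, 0], 1]])

```text
time: 3.0
eef_pos: [0.4905, 0.1608, 0.3426]
tcp_rot: [0.131, 0.991, 0.0, -0.0]
wrist_force: [0.2, 0.7, 0.4]
finger_gap: 0.088
grasp_force: 0.0
```

Emit:
step_arm(moves=[[[-0.2, -0.2, 0], [0, 0, 0], 1], [[-0.4, -0.4, 0], [0, 0, 0], 1], [[-0.5, -0.6, 0], [0, 0, 0], 1], [[-0.5, -0.8, 0], [0, 0, 0], 1], [[-0.5, -1, 0], [0, 0, 0], 1], [[-0.5, -1, 0], [0, 0, 0], 1], [[-0.5, -1, 0], [0, 0, 0], 1], [[-0.5, -1, 0], [0, 0, 0], 1], [[-0.5, -1, 0], [0, 0, 0], 1], [[-0.5, -1, 0], [0, 0, 0], 1]])

```text
time: 3.83
eef_pos: [0.5174, 0.0291, 0.3425]
tcp_rot: [0.131, 0.991, 0.0, -0.0]
wrist_force: [-0.6, -0.2, -0.4]
finger_gap: 0.0877
grasp_force: 0.0
```

```bash
python3 - <<'E'
from h import *
go([.5715,-.0265,.244],74.5)
im,d=r.grab_frame("wrist");save("w1",im);Q=pts("wrist",d)
m=(Q[...,2]>.268)&(Q[...,2]<.3)&(np.hypot(Q[...,0]-.57,Q[...,1]+.03)<.06)
q=Q[m];print(len(q),q.mean(0),q.min(0),q.max(0),np.median(q,0))
g=np.argwhere(m);print(g.min(0),g.max(0))
if len(q)>5:print(cv2.minAreaRect(q[:,:2].astype(np.float32)))
E
```

```text
shift [-0.556 -0.33   0.821] turn [ 0.     -0.      0.0011] pos [0.5174 0.0291 0.3425] t 3.83
436 [ 0.5601561  -0.02156194  0.27790829] [ 0.55351958 -0.02988061  0.26805368] [ 0.57504178 -0.01561935  0.28232227] [ 0.55935564 -0.02133187  0.27978785]
[260 191] [285 210]
((0.5638569593429565, -0.023384228348731995), (0.012209322303533554, 0.01997438445687294), 75.11654663085938)
```

View pics/w1.png

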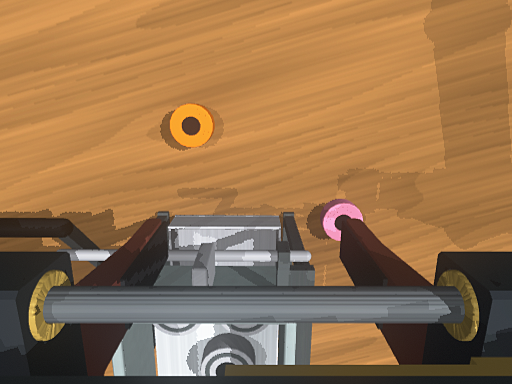

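The wrist view shows the tab at (205,265), standing on the bolt between its guides. It lies within about 2 mm of the estimate from the top view.

Emit:
step_arm(moves=[[[-0.2, -0.1, 0], [0, 0, 0], 1], [[-0.4, -0.2, 0], [0, 0, 0], 1], [[-0.54, -0.32, 0], [0, 0, 0], 1], [[-0.54, -0.32, 0.2], [0, 0, 0], 1], [[-0.54, -0.32, 0.4], [0, 0, 0], 1], [[-0.54, -0.32, 0.6], [0, 0, 0], 1], [[-0.54, -0.32, 0.75], [0, 0, 0], 1], [[-0.54, -0.32, 0.82], [0, 0, 0], 1], [[-0.54, -0.32, 0.82], [0, 0, 0], 1], [[-0.54, -0.32, 0.82], [0, 0, 0], 0.6]])

```text
time: 4.72
eef_pos: [0.5701, -0.0262, 0.2446]
tcp_rot: [0.132, 0.991, -0.0, 0.0]
wrist_force: [-0.6, 0.4, -0.5]
finger_gap: 0.0841
grasp_force: 0.0
```

Emit:
step_arm(moves=[[[0, 0, 0], [0, 0, 0], 0], [[0, 0, 0], [0, 0, 0], 0], [[0, 0, 0], [0, 0, 0], 0], [[0, 0, 0], [0, 0, 0], 0], [[0, 0, 0], [0, 0, 0], 0], [[0, 0, 0], [0, 0, 0], 0], [[0, 0, 0], [0, 0, 0], 0], [[0, 0, 0], [0, 0, 0], 0], [[0, 0, 0], [0, 0, 0], 0], [[0, 0, 0], [0, 0, 0], 0]])

```text
time: 5.55
eef_pos: [0.5697, -0.0266, 0.2442]
tcp_rot: [0.133, 0.991, 0.0, -0.0]
wrist_force: [-0.4, -0.1, 0.2]
finger_gap: 0.0181
grasp_force: 0.0
```

Still closing; then draw 46 mm.

Emit:
step_arm(moves=[[[0, 0, 0], [0, 0, 0], 0], [[0, 0, 0], [0, 0, 0], 0], [[0, 0, 0], [0, 0, 0], 0], [[0, 0.06, 0], [0, 0, 0], 0], [[0, 0.13, 0], [0, 0, 0], 0], [[0, 0.2, 0], [0, 0, 0], 0], [[0, 0.27, 0], [0, 0, 0], 0], [[0, 0.34, 0], [0, 0, 0], 0], [[0, 0.38, 0], [0, 0, 0], 0], [[0, 0.38, 0], [0, 0, 0], 0]])

```text
time: 6.38
eef_pos: [0.5811, 0.0146, 0.2442]
tcp_rot: [0.134, 0.991, -0.002, -0.001]
wrist_force: [-2.9, -10.7, 2.6]
finger_gap: 0.0122
grasp_force: 30.0
```

Emit:
step_arm(moves=[[[0, 0, 0], [0, 0, 0], 0], [[0, 0, 0], [0, 0, 0], 0], [[0, 0, 0], [0, 0, 0], 0.5], [[0, 0, 0], [0, 0, 0], 0.5], [[0, 0, 0], [0, 0, 0], 0.5], [[0, 0, 0], [0, 0, 0], 0.5], [[0, 0, -0.25], [0, 0, 0], 1], [[0, 0, -0.5], [0, 0, 0], 1], [[0, 0, -0.75], [0, 0, 0], 1], [[0, 0, -0.75], [0, 0, 0], 1]])

```text
time: 7.22
eef_pos: [0.5847, 0.0182, 0.3405]
tcp_rot: [0.132, 0.991, 0.002, 0.005]
wrist_force: [0.8, -0.1, 0.1]
finger_gap: 0.0617
grasp_force: 0.0
```

```bash
python3 - <<'E'
from h import *
im,d=r.grab_frame("top");save("top3",im);Q=pts("top",d)
go([.5048,-.1655,.32],-15.5)
im,d=r.grab_frame("scene");S=pts("scene",d)
for n,Q in(("top",Q),("scene",S)):
    m=(Q[...,2]>.2685)&(Q[...,2]<.29)&(np.hypot(Q[...,0]-.585,Q[...,1]-.0)<.06)
    q=Q[m];print(n,len(q),q.mean(0) if len(q) else 0)
E
```

```text
shift [ 0.233 -1.65   0.14 ] turn [0.0011 0.0003 0.2508] pos [0.5836 0.0182 0.3376] t 7.27
top 0 0
scene 52 [0.58486898 0.01394771 0.27816828]
```

Emit:
step_arm(moves=[[[0.02, -0.15, 0], [0, 0, 0.02], 1], [[0.05, -0.3, 0], [0, 0, 0.04], 1], [[0.1, -0.45, 0], [0, 0, 0.06], 1], [[0.1, -0.6, 0], [0, 0, 0.08], 1], [[0.15, -0.75, 0], [0, 0, 0.1], 1], [[0.2, -0.9, 0], [0, 0, 0.12], 1], [[0.23, -1, 0], [0, 0, 0.14], 1], [[0.23, -1, 0], [0, 0, 0.16], 1], [[0.23, -1, 0], [0, 0, 0.18], 1], [[0.23, -1, 0], [0, 0, 0.195], 1]])

```text
time: 8.15
eef_pos: [0.5227, -0.0907, 0.3328]
tcp_rot: [0.681, 0.732, -0.001, -0.001]
wrist_force: [0.2, -0.4, -0.0]
finger_gap: 0.0881
grasp_force: 0.0
```

```bash
python3 -c "
from h import *
go([.5048,-.1655,.33],-15.5);print(r.read_state()['q'])"
```

```text
shift [-0.611 -0.194  0.023] turn [-0.0004 -0.      0.0547] pos [ 0.5227 -0.0907  0.3328] t 8.15
[-0.48352058  0.1534642   0.61760077  1.78515387 -0.09390338  1.23474161
  0.23286475]
```

Emit:
step_arm(moves=[[[-0.15, -0.05, 0], [0, 0, 0.018], 1], [[-0.3, -0.1, 0], [0, 0, 0.036], 1], [[-0.45, -0.15, 0], [0, 0, 0.055], 1], [[-0.61, -0.19, 0], [0, 0, 0.055], 1], [[-0.61, -0.19, 0], [0, 0, 0.055], 1], [[-0.61, -0.19, 0], [0, 0, 0.055], 1], [[-0.61, -0.19, 0], [0, 0, 0.055], 1], [[-0.61, -0.19, 0], [0, 0, 0.055], 1], [[-0.61, -0.19, 0], [0, 0, 0.055], 1], [[-0.61, -0.19, 0], [0, 0, 0.055], 1]])

```text
time: 8.98
eef_pos: [0.5068, -0.1649, 0.3341]
tcp_rot: [0.794, 0.608, -0.0, -0.0]
wrist_force: [-0.3, -0.3, 0.0]
finger_gap: 0.0877
grasp_force: 0.0
```

```bash
python3 - <<'E'
from h import *
go([.5048,-.1655,.222],-15.5)
im,d=r.grab_frame("wrist");save("w2",im);Q=pts("wrist",d)
m=(im.max(-1)<60)&(Q[...,2]>.225)&(Q[...,2]<.255)&(np.hypot(Q[...,0]-.505,Q[...,1]+.165)<.08)
q=Q[m];print(len(q));print(cv2.minAreaRect(q[:,:2].astype(np.float32)),q.min(0),q.max(0))
E
```

```text
shift [-0.009 -0.015  0.934] turn [-0.0001 -0.      0.0009] pos [ 0.5068 -0.1649  0.3341] t 8.98
91
((0.49916332960128784, -0.1652660071849823), (0.08716216683387756, 0.014655462466180325), 74.48617553710938) [ 0.4821789  -0.20776312  0.24053335] [ 0.51510056 -0.12338404  0.24714828]
```

View pics/w2.png

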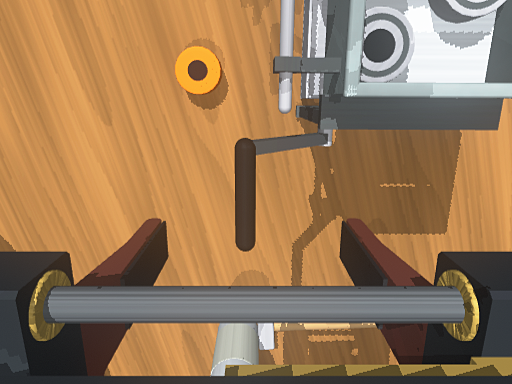

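```bash
python3 - <<'E'
from h import *
im,d=r.grab_frame("wrist");Q=pts("wrist",d)
for v in(145,175,210,240):
    row=Q[v,225:270];m=row[:,2]>.22
    print(v,np.flatnonzero(m)[[0,-1]]+225,row[m].mean(0).round(4),row[m,2].max().round(4))
E
```

```text
145 [235 269] [ 0.515  -0.13    0.2413] 0.249
175 [235 255] [ 0.5041 -0.1495  0.2463] 0.2491
210 [235 255] [ 0.4967 -0.1761  0.2459] 0.2489
240 [235 254] [ 0.4897 -0.1997  0.2463] 0.2485
```

The handle shows at (245,140) to (245,250), with the lever arm at its upper end and the hopper clear of both fingers. I'm lowering onto its middle.

Emit:
step_arm(moves=[[[-0.01, -0.055, 0.1], [0, 0, 0], 1], [[-0.01, -0.055, 0.3], [0, 0, 0], 1], [[-0.01, -0.055, 0.5], [0, 0, 0], 1], [[-0.01, -0.055, 0.7], [0, 0, 0], 1], [[-0.01, -0.055, 0.85], [0, 0, 0], 1], [[-0.01, -0.055, 0.95], [0, 0, 0], 1], [[-0.01, -0.055, 0.95], [0, 0, 0], 1], [[-0.01, -0.055, 0.95], [0, 0, 0], 0.5], [[-0.01, -0.055, 0.95], [0, 0, 0], 0], [[-0.01, -0.055, 0.95], [0, 0, 0], 0]])

```text
time: 9.92
eef_pos: [0.5007, -0.1655, 0.2213]
tcp_rot: [0.795, 0.607, 0.001, 0.001]
wrist_force: [-0.0, 0.6, 0.2]
finger_gap: 0.0711
grasp_force: 0.0
```

Emit:
step_arm(moves=[[[0, 0, 0], [0, 0, 0], 0], [[0, 0, 0], [0, 0, 0], 0], [[0, 0, 0], [0, 0, 0], 0], [[0, 0, 0], [0, 0, 0], 0], [[0, 0, 0], [0, 0, 0], 0], [[0, 0, 0], [0, 0, 0], 0], [[0, 0, 0], [0, 0, 0], 0], [[0, 0, 0], [0, 0, 0], 0], [[0, 0, 0], [0, 0, 0], 0], [[0, 0, 0], [0, 0, 0], 0]])

```text
time: 10.75
eef_pos: [0.4999, -0.1652, 0.2202]
tcp_rot: [0.795, 0.607, -0.0, -0.0]
wrist_force: [-0.8, 0.1, 0.1]
finger_gap: 0.0153
grasp_force: 30.0
```

Emit:
step_arm(moves=[[[0, 0.05, -0.045], [0, 0, 0], 0], [[0, 0.1, -0.086], [0, 0, 0], 0], [[0, 0.15, -0.12], [0, 0, 0], 0], [[0, 0.21, -0.156], [0, 0, 0], 0], [[0, 0.27, -0.184], [0, 0, 0], 0], [[0, 0.33, -0.208], [0, 0, 0], 0], [[0, 0.39, -0.227], [0, 0, 0], 0], [[0, 0.46, -0.242], [0, 0, 0], 0], [[0, 0.46, -0.242], [0, 0, 0], 0], [[0, 0.46, -0.242], [0, 0, 0], 0]])

```text
time: 11.58
eef_pos: [0.5535, -0.1808, 0.2508]
tcp_rot: [0.795, 0.607, -0.0, 0.0]
wrist_force: [-6.3, 0.9, 6.8]
finger_gap: 0.0153
grasp_force: 30.0
```

Emit:
step_arm(moves=[[[0, 0.06, -0.01], [0, 0, 0], 0], [[0, 0.13, -0.014], [0, 0, 0], 0], [[0, 0.19, -0.013], [0, 0, 0], 0], [[0, 0.26, -0.009], [0, 0, 0], 0], [[0, 0.32, 0.003], [0, 0, 0], 0], [[0, 0.37, 0.012], [0, 0, 0], 0], [[0, 0.37, 0.012], [0, 0, 0], 0], [[0, 0.37, 0.012], [0, 0, 0], 0], [[0, 0.37, 0.012], [0, 0, 0], 0], [[0, 0.37, 0.012], [0, 0, 0], 0]])

```text
time: 12.42
eef_pos: [0.5953, -0.1926, 0.2487]
tcp_rot: [0.795, 0.607, -0.001, -0.0]
wrist_force: [-4.6, -0.8, 3.6]
finger_gap: 0.0153
grasp_force: 30.0
```

```bash
python3 - <<'E'
from h import *
for c in ("scene","top"):
    im,d=r.grab_frame(c);Q=pts(c,d);save("o_"+c,im)
    print([(np.round(b["extent"]),round(b["score"],2)) for b in r.boxes_of(c,"bearing_a")])
a=cv2.imread("pics/o_scene.png");b=cv2.imread("pics/o_top.png")
cv2.imwrite("pics/crop2.png",np.hstack([cv2.resize(a[150:330,170:320],(375,450)),cv2.resize(b[95:215,220:340],(400,450))]))
E
```

```text
[(array([250., 290.,  19.,  23.]), 0.78), (array([295., 225.,  26.,  20.]), 0.78), (array([262., 265.,  21.,  26.]), 0.61), (array([234., 261.,  22.,  23.]), 0.6)]
[(array([212., 159.,  16.,  16.]), 0.7), (array([278., 147.,  18.,  14.]), 0.61), (array([276., 128.,  14.,   8.]), 0.54), (array([262., 134.,  13.,  15.]), 0.51)]
```

View pics/crop2.png

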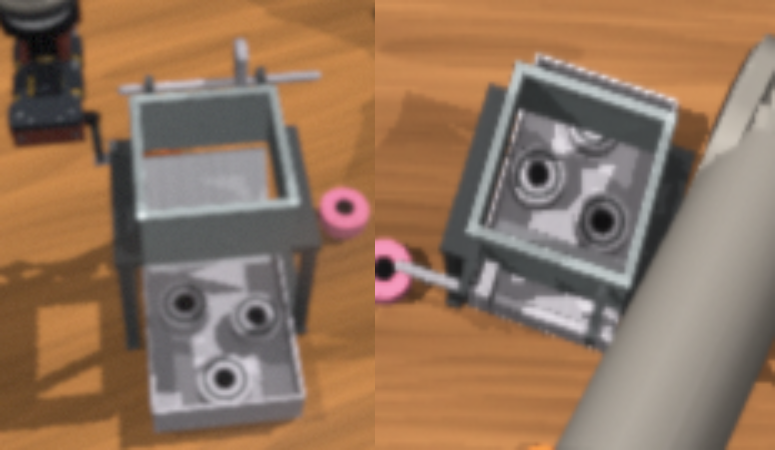

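All three bearings lie in the tray, at (185,300), (255,315) and (225,378) in the scene crop. The chute is empty, so I'll swing the door back shut.

Emit:
step_arm(moves=[[[0, -0.11, -0.021], [0, 0, 0], 0], [[0, -0.24, -0.026], [0, 0, 0], 0], [[0, -0.37, -0.012], [0, 0, 0], 0], [[0, -0.5, 0.022], [0, 0, 0], 0], [[0, -0.56, 0.046], [0, 0, 0], 0], [[0, -0.62, 0.074], [0, 0, 0], 0], [[0, -0.68, 0.107], [0, 0, 0], 0], [[0, -0.73, 0.144], [0, 0, 0], 0], [[0, -0.78, 0.185], [0, 0, 0], 0], [[0, -0.83, 0.23], [0, 0, 0], 0]])

```text
time: 13.45
eef_pos: [0.5063, -0.1678, 0.2259]
tcp_rot: [0.795, 0.607, 0.005, 0.006]
wrist_force: [1.2, -1.3, 21.1]
finger_gap: 0.0153
grasp_force: 30.0
```

Emit:
step_arm(moves=[[[0, -0.01, 0.01], [0, 0, 0], 0], [[0, -0.02, 0.02], [0, 0, 0], 0], [[0, -0.03, 0.03], [0, 0, 0], 0], [[0, -0.04, 0.04], [0, 0, 0], 0], [[0, -0.04, 0.04], [0, 0, 0], 0], [[0, -0.04, 0.04], [0, 0, 0], 0], [[0, -0.04, 0.04], [0, 0, 0], 0], [[0, -0.04, 0.04], [0, 0, 0], 0], [[0, -0.04, 0.04], [0, 0, 0], 0], [[0, -0.04, 0.04], [0, 0, 0], 0]])

```text
time: 14.28
eef_pos: [0.5006, -0.1662, 0.22]
tcp_rot: [0.795, 0.607, 0.004, 0.004]
wrist_force: [0.6, -1.5, 18.2]
finger_gap: 0.0152
grasp_force: 30.0
```

Emit:
step_arm(moves=[[[0, -0.01, 0.01], [0, 0, 0], 0], [[0, -0.03, 0.03], [0, 0, 0], 0], [[0, -0.03, 0.03], [0, 0, 0], 0], [[0, -0.03, 0.03], [0, 0, 0], 0], [[0, -0.03, 0.03], [0, 0, 0], 0], [[0, -0.03, 0.03], [0, 0, 0], 0], [[0, -0.03, 0.03], [0, 0, 0], 0], [[0, -0.03, 0.03], [0, 0, 0], 0], [[0, -0.03, 0.03], [0, 0, 0], 0], [[0, -0.03, 0.03], [0, 0, 0], 0]])

```text
time: 15.12
eef_pos: [0.4999, -0.166, 0.2187]
tcp_rot: [0.795, 0.607, 0.006, 0.007]
wrist_force: [1.6, -1.8, 29.9]
finger_gap: 0.0154
grasp_force: 30.0
```

Emit:
step_arm(moves=[[[0, 0.03, -0.03], [0, 0, 0], 0], [[0, 0.03, -0.03], [0, 0, 0], 0.5], [[0, 0.03, -0.03], [0, 0, 0], 0.8], [[0, 0.03, -0.03], [0, 0, 0], 0.8], [[0, 0.03, -0.03], [0, 0, 0], 0.8], [[0, 0.03, -0.03], [0, 0, 0], 0.8], [[0, 0.03, -0.3], [0, 0, 0], 0.8], [[0, 0.03, -0.6], [0, 0, 0], 0.8], [[0, 0.03, -0.9], [0, 0, 0], 0.8], [[0, 0.03, -1], [0, 0, 0], 0.8]])

```text
time: 15.95
eef_pos: [0.4968, -0.1649, 0.3363]
tcp_rot: [0.795, 0.607, 0.002, 0.002]
wrist_force: [1.0, -1.3, 1.0]
finger_gap: 0.0694
grasp_force: 0.0
```

```bash
python3 - <<'E'
from h import *
go([.58,.012,.34],74.5)
im,d=r.grab_frame("scene");S=pts("scene",d)
m=(S[...,2]>.2685)&(S[...,2]<.29)&(np.hypot(S[...,0]-.585,S[...,1]-.0)<.06);print(S[m].mean(0))
m=(im.max(-1)<45)&(S[...,2]>.2)&(S[...,2]<.28)&(np.hypot(S[...,0]-.505,S[...,1]+.165)<.05)
h=S[m];print(len(h),h.mean(0),cv2.minAreaRect(h[:,:2].astype(np.float32)))
E
```

```text
shift [ 1.605  0.28  -0.027] turn [ 0.0008  0.0006 -0.2494] pos [ 0.4968 -0.1649  0.3363] t 15.95
[0.58534584 0.01393356 0.27829259]
61 [ 0.50430348 -0.16906269  0.24511604] ((0.5041457414627075, -0.1695852279663086), (0.07352712750434875, 0.008391933515667915), 74.19788360595703)
```

Emit:
step_arm(moves=[[[0.1, 0.02, -0.1], [0, 0, -0.02], 1], [[0.25, 0.05, -0.1], [0, 0, -0.04], 1], [[0.4, 0.1, -0.1], [0, 0, -0.06], 1], [[0.55, 0.1, -0.1], [0, 0, -0.08], 1], [[0.7, 0.15, -0.1], [0, 0, -0.1], 1], [[0.85, 0.2, -0.1], [0, 0, -0.12], 1], [[1, 0.25, -0.1], [0, 0, -0.14], 1], [[1, 0.28, -0.1], [0, 0, -0.16], 1], [[1, 0.28, -0.1], [0, 0, -0.18], 1], [[1, 0.28, -0.1], [0, 0, -0.195], 1]])

```text
time: 16.83
eef_pos: [0.5589, -0.0566, 0.3424]
tcp_rot: [0.298, 0.955, -0.001, -0.001]
wrist_force: [-0.4, -1.2, 0.1]
finger_gap: 0.0881
grasp_force: 0.0
```

```bash
python3 -c "
from h import *
go([.581,.0155,.34],74.5)"
```

```text
shift [0.19  0.599 0.019] turn [-0.0002 -0.0003 -0.0532] pos [ 0.5589 -0.0566  0.3424] t 16.83
```

Emit:
step_arm(moves=[[[0.05, 0.15, 0], [0, 0, -0.015], 1], [[0.1, 0.3, 0], [0, 0, -0.03], 1], [[0.15, 0.45, 0], [0, 0, -0.045], 1], [[0.19, 0.6, 0], [0, 0, -0.053], 1], [[0.19, 0.6, 0], [0, 0, -0.053], 1], [[0.19, 0.6, 0], [0, 0, -0.053], 1], [[0.19, 0.6, 0.2], [0, 0, -0.053], 1], [[0.19, 0.6, 0.4], [0, 0, -0.053], 1], [[0.19, 0.6, 0.4], [0, 0, -0.053], 1], [[0.19, 0.6, 0.4], [0, 0, -0.053], 1]])

```text
time: 17.67
eef_pos: [0.581, 0.0137, 0.2951]
tcp_rot: [0.14, 0.99, -0.001, -0.001]
wrist_force: [0.9, 0.3, 1.0]
finger_gap: 0.0875
grasp_force: 0.0
```

```bash
python3 - <<'E'
from h import *
go([.581,.0155,.244],74.5)
im,d=r.grab_frame("wrist");Q=pts("wrist",d);save("w3",im)
m=(Q[...,2]>.268)&(Q[...,2]<.3)&(np.hypot(Q[...,0]-.58,Q[...,1]-.015)<.04)
q=Q[m];print(len(q),q.mean(0) if len(q) else 0)
E
```

```text
shift [0.003 0.015 0.426] turn [-0.0003 -0.0004 -0.0018] pos [0.581  0.0137 0.2951] t 17.67
1180 [0.57925351 0.0165921  0.28089563]
```

Tab at (0.579, 0.0166), between the fingers. Lower and close.

Emit:
step_arm(moves=[[[0, 0.015, 0.15], [0, 0, 0], 1], [[0, 0.015, 0.3], [0, 0, 0], 1], [[0, 0.015, 0.42], [0, 0, 0], 1], [[0, 0.015, 0.42], [0, 0, 0], 0.5], [[0, 0.015, 0.42], [0, 0, 0], 0], [[0, 0.015, 0.42], [0, 0, 0], 0], [[0, 0.015, 0.42], [0, 0, 0], 0], [[0, 0.015, 0.42], [0, 0, 0], 0], [[0, 0.015, 0.42], [0, 0, 0], 0], [[0, 0.015, 0.42], [0, 0, 0], 0]])

```text
time: 18.55
eef_pos: [0.5827, 0.0167, 0.246]
tcp_rot: [0.139, 0.99, 0.0, 0.0]
wrist_force: [0.9, 0.7, -0.4]
finger_gap: 0.0446
grasp_force: 0.0
```

Emit:
step_arm(moves=[[[0, 0, 0], [0, 0, 0], 0], [[0, 0, 0], [0, 0, 0], 0], [[0, 0, 0], [0, 0, 0], 0], [[0, 0, 0], [0, 0, 0], 0], [[0, 0, 0], [0, 0, 0], 0], [[0, 0, 0], [0, 0, 0], 0], [[0, 0, 0], [0, 0, 0], 0], [[0, 0, 0], [0, 0, 0], 0], [[0, 0, 0], [0, 0, 0], 0], [[0, 0, 0], [0, 0, 0], 0]])

```text
time: 19.38
eef_pos: [0.5818, 0.0144, 0.2454]
tcp_rot: [0.14, 0.99, -0.001, -0.001]
wrist_force: [-2.2, -4.9, 1.8]
finger_gap: 0.0122
grasp_force: 30.0
```

Emit:
step_arm(moves=[[[0, -0.05, 0], [0, 0, 0], 0], [[0, -0.1, 0], [0, 0, 0], 0], [[0, -0.15, 0], [0, 0, 0], 0], [[0, -0.2, 0], [0, 0, 0], 0], [[0, -0.25, 0], [0, 0, 0], 0], [[0, -0.3, 0], [0, 0, 0], 0], [[0, -0.35, 0], [0, 0, 0], 0], [[0, -0.37, 0], [0, 0, 0], 0], [[0, -0.38, 0], [0, 0, 0], 0], [[0, -0.38, 0], [0, 0, 0], 0]])

```text
time: 20.22
eef_pos: [0.5701, -0.028, 0.2454]
tcp_rot: [0.139, 0.99, -0.0, 0.0]
wrist_force: [4.4, -0.9, -4.2]
finger_gap: 0.0118
grasp_force: 30.0
```

Emit:
step_arm(moves=[[[0, -0.02, 0], [0, 0, 0], 0], [[0, -0.04, 0], [0, 0, 0], 0], [[0, -0.04, 0], [0, 0, 0], 0], [[0, -0.04, 0], [0, 0, 0], 0], [[0, -0.04, 0], [0, 0, 0], 0], [[0, -0.04, 0], [0, 0, 0], 0], [[0, -0.04, 0], [0, 0, 0], 0], [[0, -0.04, 0], [0, 0, 0], 0], [[0, -0.04, 0], [0, 0, 0], 0], [[0, -0.04, 0], [0, 0, 0], 0]])

```text
time: 21.05
eef_pos: [0.5697, -0.0291, 0.2454]
tcp_rot: [0.138, 0.99, 0.001, 0.001]
wrist_force: [8.1, 5.8, -6.2]
finger_gap: 0.0117
grasp_force: 30.0
```

Emit:
step_arm(moves=[[[0, 0.03, 0], [0, 0, 0], 0.5], [[0, 0.03, 0], [0, 0, 0], 0.7], [[0, 0.03, 0], [0, 0, 0], 0.7], [[0, 0.03, 0], [0, 0, 0], 0.7], [[0, 0.03, 0], [0, 0, 0], 0.7], [[0, 0.03, 0], [0, 0, 0], 0.7], [[0, 0.03, -0.3], [0, 0, 0], 0.7], [[0, 0.03, -0.6], [0, 0, 0], 0.7], [[0, 0.03, -0.9], [0, 0, 0], 0.7], [[0, 0.03, -1], [0, 0, 0], 0.7]])

```text
time: 21.88
eef_pos: [0.5713, -0.029, 0.3709]
tcp_rot: [0.139, 0.99, 0.001, 0.004]
wrist_force: [1.0, -0.3, 0.4]
finger_gap: 0.0615
grasp_force: 0.0
```

Emit:
step_arm(moves=[[[0.2, 0.2, -0.2], [0, 0, 0], 0.7], [[0.4, 0.4, -0.4], [0, 0, 0], 0.7], [[0.6, 0.6, -0.5], [0, 0, 0], 0.7], [[0.7, 0.8, -0.5], [0, 0, 0], 0.7], [[0.7, 1, -0.5], [0, 0, 0], 0.7], [[0.7, 1, -0.5], [0, 0, 0], 0.7], [[0.7, 1, -0.5], [0, 0, 0], 0.7], [[0.7, 1, -0.5], [0, 0, 0], 0.7], [[0.7, 1, -0.5], [0, 0, 0], 0.7], [[0.7, 1, -0.5], [0, 0, 0], 0.7]])

```text
time: 22.72
eef_pos: [0.522, 0.1087, 0.4254]
tcp_rot: [0.14, 0.99, -0.0, -0.0]
wrist_force: [0.0, -0.5, 0.3]
finger_gap: 0.0614
grasp_force: 0.0
```

```bash
python3 - <<'E'
from h import *
im,d=r.grab_frame("scene");S=pts("scene",d);save("end",im)
m=(S[...,2]>.2685)&(S[...,2]<.29)&(np.hypot(S[...,0]-.575,S[...,1]+.02)<.07);print(S[m].mean(0))
m=(im.max(-1)<45)&(S[...,2]>.2)&(S[...,2]<.28)&(np.hypot(S[...,0]-.505,S[...,1]+.165)<.05)
print(S[m].mean(0))
im2,_=r.grab_frame("top")
cv2.imwrite("pics/end2.png",np.hstack([cv2.resize(im[150:330,150:320],(425,450)),cv2.resize(im2[95:215,220:320],(375,450))])[:,:,::-1])
E
```

```text
[ 0.57237983 -0.02921182  0.27830903]
[ 0.5043847  -0.16702767  0.24472423]
```

View pics/end2.png

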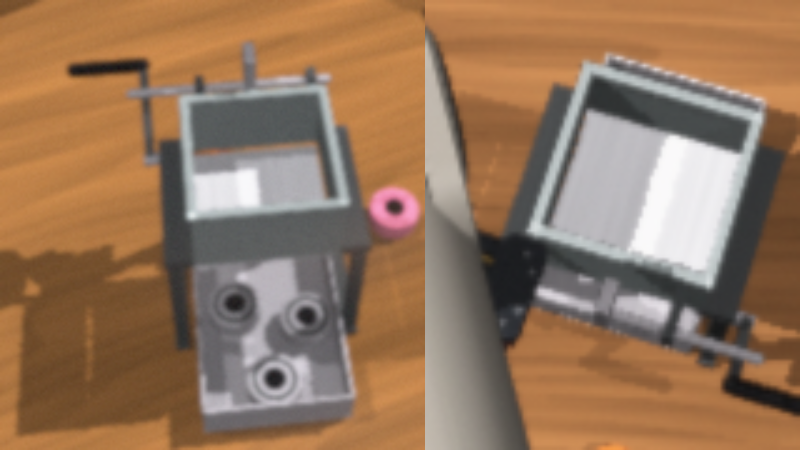

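The final pictures show an empty hopper with the door shut and the bolt home, its tab back within 3 mm of where it began. The three bearings are in the tray at (232,302), (305,315) and (272,378), and the arm is clear.

```bash
python3 -c "
from bench import r
print(r.close_job())"
```

```text
the job is handed in; nothing more can be done
None
```

I handed the job in at about 23 s: the final pictures show all three bearings in the tray, the door shut, the bolt home and the arm clear, but the hand-in gave no verdict.

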